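# Slide the griddle's drain cover into its seat

## Task

The griddle plate is about to be flooded for its wash, so close its drain: take the small flat steel drain cover off the lowest riser, set it down gently and flat on the bare plate beside the drain, then slide it lightly across the plate, feeling for the seat, until it drops fully home, and let go of it. Slide it over the drain rather than lowering it in from above, never press it or ram it against the griddle with more than about 20 newtons, and leave the other things on the risers where they stand.

Things in the scene. Friction and masses are not known exactly. Their poses are not given: they have to be found in the camera images.
- drain_cover: Loose steel disc 64 mm across, 5 mm thick, lower edge chamfered 1.2 mm, with a central upright cylindrical knob 24 mm across, 23 mm tall (5 to 28 mm above the underside). About 0.19 kg. Origin: centre of the underside, z up. Starts upright on the lowest riser. Seated, its top is flush with the plate and only the knob stands up.
- griddle: Fixed griddle, casing 340 mm deep (x), 370 wide (y), controls in front (-x). Origin: under its middle, on the counter. Thin splash guards stand left and right (to 162 mm above the origin, inner faces y = +-179 mm) and at the back (to 182 mm, x = +164 mm). Its lift-out plate is loose: shifted up to 8 mm in x and in y (never turned; light pushes do not move it); poses do not tell the shift.
- plate_mid (a point): Fixed point of the casing, 125 mm above the griddle's origin, at the height of the plate's top. The plate is a level smooth metal slab, 298 mm (x) by 324 mm (y), with its middle here when it is centred in the casing, else up to 8 mm off in x and in y.
- drain (a point): Fixed point of the casing at plate-top height, 85 mm in front (-x) and 85 mm right (-y) of plate_mid in the griddle's frame: the drain's middle if the plate is centred; the real one is off by the plate's shift (up to 8 mm in x and in y). The drain is a round flat-floored seat in the plate, 69 mm across, 5 mm deep, square edged, with a 34 mm bore in its floor. Bare plate all round.
- risers: Three clear acrylic risers one behind the other like stairs, fixed: each 260 mm wide (y), 98 mm deep (x), tops 40, 80 and 120 mm above the counter, middles at x = -100, 0 and +100 mm of the frame; the lowest is nearest the robot. Origin: under the middle one, at the counter.
- spice_jar: An empty glass spice jar with a metal cap, 44 mm across, 90 mm tall, on the top riser; leave it alone. Origin: centre of its underside.
- salt_shaker: A stainless salt shaker, 44 mm across, 84 mm tall, on the top riser; leave it alone. Origin: centre of its underside.
- citrus_press: A yellow plastic citrus press (dish with a ribbed cone), 84 mm across, 47 mm tall, on the middle riser; leave it alone. Origin: centre of its underside.
- pan_lid: A small domed aluminium pan lid with a black knob, 92 mm across, 35 mm tall, on the middle riser; leave it alone. It is not the drain cover. Origin: centre of its underside.
Things that resemble listed ones, but are neither listed nor needed, are in the scene too. Leave any orange or turquoise look-alike of the drain_cover alone.

How it is judged:
By the outcome, as a careful person would: the job done as asked, in the order asked, and still so for the second after the job is handed in, with the robot touching nothing.
It also fails if it takes over 64 s, if anything falls off the work surface, if the arm or the gripper's body presses on something with over 40 N, if the wrist force passes 120 N, or if a joint passes its speed limit or range.

## Robot

A 7-joint arm with a two-finger parallel gripper is mounted at the origin on the work surface. World frame = base frame: x ahead of the robot, y to its left, z up, the work surface at z = 0. Lengths are in mm, angles in degrees, forces in N, time in s.
With the tool pointing down it reaches from about 425 to 950 mm from the base axis. Payload 16.7 kg.
Tool frame: the origin (TCP) lies midway between the tips of the shut fingers; the grasp point (between the pads) lies 19 mm behind it; z points along the fingers, y is the line along which they close (so a half turn about z gives the same grasp; the last joint's range is limited). The gripper opens to 94 mm and grips with 3 to 60 N. Pads are 16 mm wide; open, the fingers measure 119 mm over their backs; the gripper's body (75 mm by 177 mm) begins 78 mm behind the grasp point.
Start: joints at [54.689, 24.414, 4.234, 92.017, -1.954, 63.644, -3.845], TCP at [303.735, -602.76, 205.467] pointing down, gripper open.
Joint ranges: [-163.25, 163.25], [-28.42, 122.38], [-70.27, 78.77], [12.13, 141.07], [-58.53, 238.53], [9.26, 117.41], [-156.51, 156.51]. Speed limits (degrees/s): [108.29, 108.29, 136.94, 136.94, 172.46, 172.46, 172.46].

## Interface

Orientations are given as a 3x3 rotation matrix whose columns are the frame's x, y, z axes.
In Python, from plant import manip gives the robot as it stands. Calls block until the motion is done:
- manip.goto(position, orientation): joint-space move of the TCP to a pose.
- manip.movel(position, rot=None, feed=150, f_stop=None): straight line of the TCP; rot=None keeps the orientation; feed is the mean speed in mm/s. With f_stop (N) it stops when the force on the tool has changed by that much, and returns True; else False.
- manip.move_joints(angles): joint-space move.
- manip.set_gripper(opening, strength=None): finger opening in mm; strength is the grip in N (None keeps the last); returns when the fingers have stopped.
- manip.wait(seconds).
- manip.ik(position, orientation): joint angles nearest the present ones, or None.
- manip.camera(name): name is "side" or "top"; returns (picture, depth): 384x512x3 uint8, red, green, blue; 384x512 float32, mm along the optical axis (not along the pixel's ray), 0 where there is no reading.
- manip.camera_info(name): a dict with "vfov" (degrees; the focal length in pixels is half the picture's height over the tangent of half this angle, whatever the lens; pixels are square), "cx", "cy" (the principal point, pixels), "view" (4x4, takes a point from world to camera coordinates). Camera axes: x right, y down, z forward; pixel columns grow to the right and rows downward; lengths in mm; the calibration is good to about 2 mm. A picture is of the moment at which its call begins. camera_info takes no time and is no camera call.
A pose or a line that the arm cannot do raises manip.Unreachable and nothing moves.
- manip.finish_job(): hands the job in; it is judged then, once.
Trained networks look in the newest picture that a camera, given by its name, has taken for a name from the list of things; names that differ only in an ending like _2 or _b are one class to them, and where a whole thing is asked for, a point or a joint stands for the part that bears it (a point fixed in the world has none). Each returns a list of dicts, best first, with "score" (0 to 1); they miss things now and then, are a little off and sometimes report something else, mostly with a low value. They report only what shows in the picture. A call takes as long as a camera call. They do not tell look-alikes from the thing itself.
- manip.recognise(query, camera): "xy" ([column, row] as shares, 0 to 1, of the picture: columns of its width, rows of its height, amid what is visible of it).
- manip.place_of(query, camera): "xy" ([column, row] as shares, 0 to 1, of the picture: columns of its width, rows of its height: a listed point, or the origin of a listed thing).
Readings, each from a call of its own:
- manip.read_t(): time.
- manip.read_qpos(): joint angles.
- manip.read_qvel(): joint speeds.
- manip.read_joint_efforts(): joint torques, N m.
- manip.read_ee_pos(): TCP position.
- manip.read_tool_rot(): TCP orientation.
- manip.read_force(): force on the tool from outside, world axes, zero at the start.
- manip.read_wrist_torque(): the same for the moment, N m.
- manip.read_grip_width(): finger opening in mm.
- manip.read_grip_force(): force on a finger pad.
Only numpy, scipy, OpenCV 4.12 (cv2) and the standard library are available. Lean on these libraries where they do the work, as an engineer would, in place of code of your own. Each camera call takes 0.05 s, during which the arm holds its last target. There are 200 camera calls.

## Working session

There is one attempt and no reset: what is moved stays moved. The work goes in short steps, each a Python script; the robot and the scene stay as the last script left them, time stands still between calls to the robot, and variables do not carry over. Pictures are saved under pics/ and viewed, at most 10 in all, crops included, and the job is handed in when it is done.

```bash
mkdir -p pics
cat > h.py <<'E'
import numpy as np, cv2
from plant import manip
def cam(n):
    i=manip.camera_info(n); f=192/np.tan(np.radians(i['vfov']/2)); return f,i['cx'],i['cy'],np.array(i['view'])
def ray(n,u,v):
    f,cx,cy,V=cam(n); R=V[:3,:3]; o=-R.T@V[:3,3]; d=R.T@np.array([(u-cx)/f,(v-cy)/f,1]); return o,d
def at_z(n,u,v,z):
    o,d=ray(n,u,v); return o+d*(z-o[2])/d[2]
def at_d(n,u,v,D):
    o,d=ray(n,u,v); return o+d*D
def proj(n,p):
    f,cx,cy,V=cam(n); q=V[:3,:3]@np.array(p)+V[:3,3]; return np.array([cx+f*q[0]/q[2],cy+f*q[1]/q[2]])
def tri(a,b):
    (o1,d1),(o2,d2)=a,b; A=np.c_[d1,-d2]; s=np.linalg.lstsq(A,o2-o1,rcond=None)[0]
    p,q=o1+s[0]*d1,o2+s[1]*d2; return (p+q)/2,np.linalg.norm(p-q)
E
python3 - <<'E'
from h import *
np.set_printoptions(precision=1,suppress=True)
for n in('side','top'):
    im,d=manip.camera(n); cv2.imwrite(f'pics/{n}0.png',im[...,::-1]); np.save(n+'_d.npy',d); np.save(n+'_i.npy',im)
    print(n,cam(n)[:3],ray(n,256,192))
    for q in('drain_cover','griddle','plate_mid','drain','risers','spice_jar','salt_shaker','citrus_press','pan_lid'):
        for k in('place_of','recognise')if q in('drain_cover','risers','drain') else ('place_of',):
            for r in getattr(manip,k)(q,n)[:4]:
                u,v=r['xy'][0]*512,r['xy'][1]*384
                D=d[min(int(v),383),min(int(u),511)]
                print(q,k,round(r['score'],2),round(u,1),round(v,1),D,at_d(n,u,v,D))
print(manip.read_t())
E
```

```text
side (np.float64(393.96308053788084), 252.8536545632975, 192.24692114726838) (array([-45.6, 770. , 682.8]), array([ 0.5, -0.7, -0.5]))
drain_cover place_of 0.84 256.4 280.0 934.15796 [372.6 236.3   7.3]
drain_cover place_of 0.81 221.0 338.3 789.7465 [322.9 411.7  12.5]
drain_cover place_of 0.68 230.6 304.6 870.64044 [369.7 331.    6.9]
drain_cover recognise 0.89 258.2 278.3 926.1505 [367.1 236.6  16.5]
drain_cover recognise 0.82 200.7 256.3 939.0652 [497.1 294.2  50.6]
drain_cover recognise 0.69 218.9 335.7 784.13544 [325.3 414.8  21.6]
drain_cover recognise 0.6 226.9 302.0 876.0088 [380.6 331.1   7.5]
griddle place_of 0.68 333.2 149.2 1294.9188 [ 485.8 -306.   111.4]
plate_mid place_of 0.98 300.5 147.5 1277.5225 [ 562.8 -226.7  123. ]
plate_mid place_of 0.65 149.7 245.5 903.4678 [575.6 376.   94.6]
drain place_of 0.85 333.1 148.6 1299.8539 [ 488.7 -310.6  110.9]
drain recognise 0.74 294.6 162.3 1188.3319 [ 518.7 -127.6  124.2]
risers place_of 0.75 173.7 253.9 1022.3204 [601.5 293.7  -0.8]
risers recognise 0.55 165.7 240.3 932.95483 [570.8 334.2  86.1]
spice_jar place_of 0.7 160.5 19
[... 942 characters left out ...]
 188.0 1135.8074 [ 530.9 -183.9  125.4]
plate_mid place_of 0.98 331.3 177.6 1138.3475 [ 560.  -210.1  129.3]
plate_mid place_of 0.41 147.0 158.1 1123.6326 [678.8 343.5 156.2]
drain place_of 0.84 362.4 197.9 1145.544 [ 489.3 -300.4  109.6]
drain recognise 0.6 333.0 175.8 1143.3857 [ 566.  -217.1  125.6]
risers place_of 0.68 177.6 190.4 1179.1072 [586.1 272.5  82.2]
risers recognise 0.83 169.3 194.8 1178.9437 [575.4 300.4  79.6]
spice_jar place_of 0.86 186.8 152.9 1126.2911 [681.1 221.9 156.7]
salt_shaker place_of 0.86 145.9 158.6 1117.5654 [675.7 345.3 161.7]
citrus_press place_of 0.9 192.9 184.9 1150.6927 [590.3 217.9 113.3]
pan_lid place_of 0.73 149.0 190.2 1151.8511 [590.3 356.  109. ]
1.3
```

View pics/side0.png

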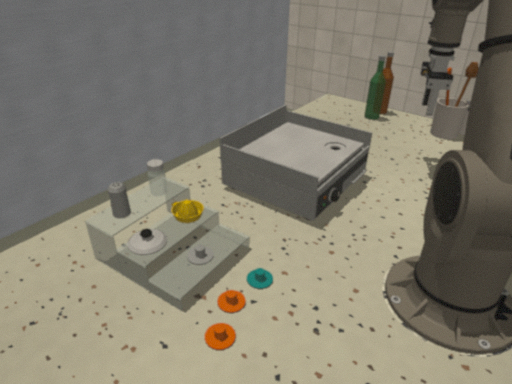

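View pics/top0.png

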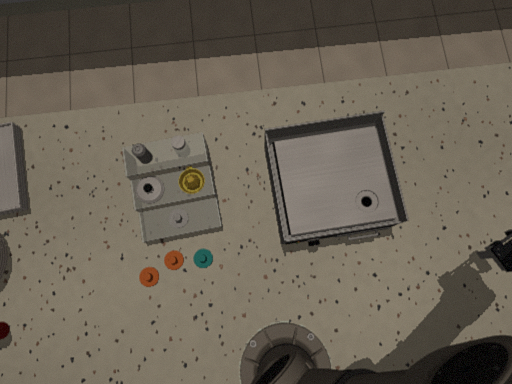

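Candidates for drain_cover: orange (top 173,260 and 149,276), turquoise (top 203,258), and the grey disc with a grey knob at (179,217) top / (200,255) side. The grey one fits because it is steel and on the lowest riser. The lid at (149,189) has a black knob and stands on the middle riser. Next I confirm this in an enlarged crop and refine the positions.

Run:
```python
from h import *
np.set_printoptions(precision=1,suppress=True)
S=np.load('side_i.npy');T=np.load('top_i.npy')
def crop(im,u,v,h=20,w=26,k=15):
    c=cv2.resize(im[v-h:v+h,u-w:u+w],None,fx=k,fy=k,interpolation=cv2.INTER_CUBIC)[...,::-1]
    c=cv2.normalize(c,None,0,255,cv2.NORM_MINMAX)
    for a in range(0,2*w,5): cv2.putText(c,str(u-w+a),(a*k,10),0,.35,(0,0,255),1);cv2.line(c,(a*k,10),(a*k,18),(0,0,255),1)
    for a in range(5,2*h,5): cv2.putText(c,str(v-h+a),(0,a*k+4),0,.35,(0,0,255),1);cv2.line(c,(24,a*k),(30,a*k),(0,0,255),1)
    return c
m=np.vstack([np.hstack([crop(T,177,218,k=7),crop(S,201,255,k=7)]),np.hstack([crop(T,366,200,k=7),crop(S,336,148,k=7)])])
cv2.imwrite('pics/m1.png',m); print(m.shape)
# plate plane/seat depth heights
for n,(u,v),r in(('top',(367,201),14),('top',(179,217),10)):
    d=np.load(n+'_d.npy')
    for y in range(v-r,v+r+1,2): print(n,y,np.array([at_d(n,x+.5,y+.5,d[y,x])[2] for x in range(u-r,u+r+1,2)]).round().astype(int))
```

```text
(560, 728, 3)
top 187 [124 126 123 127 128 126 125 125 124 126 125 124 122 125 128]
top 189 [126 128 129 129 127 123 125 129 127 124 129 127 126 127 130]
top 191 [127 129 123 130 119 124 116 121 124 122 127 127 126 127 126]
top 193 [124 128 122 120 121 124 125 122 123 122 123 129 127 124 130]
top 195 [127 127 120 123 126 124 121 120 123 122 126 119 127 125 128]
top 197 [123 130 120 120 124 114 113 114 118 121 124 122 124 124 130]
top 199 [124 124 122 122 117 116 111 113 117 120 126 119 121 125 128]
top 201 [129 125 125 119 115 113 113 117 115 115 122 125 122 127 125]
top 203 [124 125 119 120 119 118 114 112 111 114 121 122 121 127 126]
top 205 [ 123  126  120  125  120  110  113  114 1232  122  119  119  123  130
  127]
top 207 [128 126 130 122 120 120 123 121 121 120 121 120 126 127 130]
top 209 [126 127 129 126 118 123 119 124 119 119 122 125 127 125 123]
top 211 [126 131 126 123 125 126 117 122 122 130 126 128 124 126 128]
top 213 [126 127 126 129 126 127 125 126 128 129 125 124 125 129 128]
top 215 [127 128 124 124 129 129 128 132 126 128 126 127 125 128 129]
top 207 [38 40 43 44 38 42 42 40 43 43 39]
top 209 [  36   41   40   44   47   46   42 1232   48   40   46]
top 211 [40 44 48 47 48 48 45 44 42 42 35]
top 213 [41 47 46 49 66 44 45 48 49 40 39]
top 215 [45 47 49 69 71 64 46 47 43 45 41]
top 217 [44 45 67 69 69 68 53 42 45 47 46]
top 219 [45 44 45 68 68 72 49 47 42 46 45]
top 221 [44 47 48 45 47 44 45 43 46 47 43]
top 223 [41 45 47 45 49 46 47 45 47 45 44]
top 225 [37 43 45 48 45 45 44 45 40 41 39]
top 227 [40 43 41 46 46 45 40 39 39 36 40]
```

View pics/m1.png

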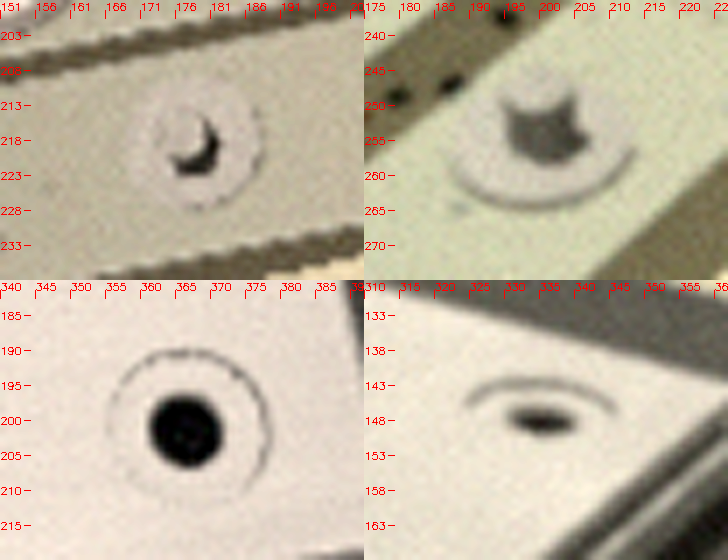

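The crop confirms the bare grey steel disc with a steel knob at (178,218) top / (200,257) side. The drain's bore is at (366,201) top / (335,148) side. Next I compute the positions from both views.

Run:
```python
from h import *
np.set_printoptions(precision=1,suppress=True)
I={n:np.load(n+'_i.npy') for n in('side','top')}; D={n:np.load(n+'_d.npy') for n in('side','top')}
def dark(n,u,v,h,w):
    g=cv2.cvtColor(I[n],cv2.COLOR_RGB2GRAY)[v-h:v+h,u-w:u+w].astype(float); bg=np.median(g); wt=np.clip(bg-g-(bg-g.min())*.3,0,None)
    y,x=np.mgrid[v-h:v+h,u-w:u+w]; return (wt*x).sum()/wt.sum()+.0,(wt*y).sum()/wt.sum()
t=dark('top',366,201,8,8); s=dark('side',335,148,4,8)
print('bore',t,s,tri(ray('top',*t),ray('side',*s)),at_z('top',*t,120),at_z('side',*s,120))
def cloud(n,u,v,h,w):
    return np.array([at_d(n,x,y,D[n][y,x]) for y in range(v-h,v+h) for x in range(u-w,u+w) if D[n][y,x]>0])
for n,(u,v),h,w in(('top',(177,217),12,13),('side',(200,255),18,18)):
    P=cloud(n,u,v,h,w); K=P[(P[:,2]>63)&(P[:,2]<75)]; print(n,'knobtop',len(K),K.mean(0),(K.min(0)+K.max(0))/2)
# ring-ish disc centre guesses
kt=(176.3,216.6); ks=(199.3,248.7)
print('knob',tri(ray('top',*kt),ray('side',*ks)),at_z('top',*kt,68),at_z('side',*ks,68))
dt=(178.2,218.2);ds=(200,257.5)
print('disc',tri(ray('top',*dt),ray('side',*ds)),at_z('top',*dt,45),at_z('side',*ds,45))
P=cloud('top',330,185,60,65); pl=P[(abs(P[:,2]-125)<4)]; print('plate z',np.median(pl[:,2]))
g=I['top']; a=at_z('top',148,242,40)-at_z('top',221,231,40); print('riser yaw',np.degrees(np.arctan2(-a[0],a[1])))
def rect(z0,u,v,h,w,tol):
    m=np.zeros((384,512),np.uint8)
    for y in range(v-h,v+h):
        for x in range(u-w,u+w):
            m[y,x]=255*(abs(at_d('top',x,y,D['top'][y,x])[2]-z0)<tol)
    m=cv2.morphologyEx(cv2.morphologyEx(m,cv2.MORPH_CLOSE,np.ones((5,5))),cv2.MORPH_OPEN,np.ones((7,7)))
    c=max(cv2.findContours(m,0,2)[0],key=cv2.contourArea)[:,0,:]
    w=np.array([at_z('top',*p,z0)[:2] for p in c.astype(float)],np.float32); return cv2.minAreaRect(w)
print('plate',rect(125,333,183,70,75,8)); print('riser',rect(40,180,222,35,50,9),rect(80,172,187,35,50,9))
pm=[at_z('top',331.3,177.6,125),at_z('side',300.5,147.5,125)]; dr=[at_z('top',362.4,197.9,125),at_z('side',333.1,148.6,125)]
for p,q in zip(pm,dr): d=q-p; print('pm',p,'drain nom',q,'yaw',np.degrees(np.arctan2(d[1],d[0]))+135)
```

```text
bore (np.float64(366.12814940518456), np.float64(201.17261770766595)) (np.float64(334.9968877650263), np.float64(147.77553005251895)) (array([ 478.1, -306.3,  118.6]), np.float64(3.8763486808872867)) [ 476.1 -306.7  120. ] [ 478.5 -302.8  120. ]
top knobtop 47 [504.2 284.6  68.5] [505.  284.7  67.9]
side knobtop 66 [505.  289.9  67.9] [506.  289.4  66.9]
knob (array([506.3, 287.1,  64. ]), np.float64(2.2308114172281357)) [504.7 285.6  68. ] [503.9 290.6  68. ]
disc (array([505.6, 287.2,  36.5]), np.float64(3.282499795613802)) [502.8 284.5  45. ] [500.  294.1  45. ]Traceback (most recent call last):
  File "<stdin>", line 18, in <module>
  File "<stdin>", line 10, in cloud
  File "h.py", line 10, in at_d
    o,d=ray(n,u,v); return o+d*D
        ~~~^^^^^^^
  File "h.py", line 6, in ray
    f,cx,cy,V=cam(n); R=V[:3,:3]; o=-R.T@V[:3,3]; d=R.T@np.array([(u-cx)/f,(v-cy)/f,1]); return o,d
              ~~~^^^
  File "h.py", line 4, in cam
    i=manip.camera_info(n); f=192/np.tan(np.radians(i['vfov']/2)); return f,i['cx'],i['cy'],np.array(i['view'])
ValueError: time passes only in moves, steps and waits
```

```bash
sed -i 's/^def cam/import functools\n@functools.lru_cache\ndef cam/' h.py
python3 - <<'E'
from h import *
np.set_printoptions(precision=1,suppress=True)
D=np.load('top_d.npy'); f,cx,cy,V=cam('top')
v,u=np.mgrid[:384,:512]; C=np.stack([(u-cx)/f*D,(v-cy)/f*D,D],-1); W=(C-V[:3,3])@V[:3,:3]
def rect(z0,b,tol):
    x0,x1,y0,y1=b; m=((abs(W[...,2]-z0)<tol)&(W[...,0]>x0)&(W[...,0]<x1)&(W[...,1]>y0)&(W[...,1]<y1)).astype(np.uint8)
    m=cv2.morphologyEx(cv2.morphologyEx(m,cv2.MORPH_CLOSE,np.ones((5,5))),cv2.MORPH_OPEN,np.ones((7,7)))
    c=max(cv2.findContours(m,0,2)[0],key=cv2.contourArea)[:,0]
    print(z0,np.median(W[...,2][m>0]),cv2.minAreaRect(W[c[:,1],c[:,0],:2].astype(np.float32)))
rect(125,(350,750,-420,0),8); rect(40,(400,700,130,450),9); rect(80,(400,700,130,450),9)
a=at_z('top',148,242,40)-at_z('top',221,231,40); print('riser yaw',np.degrees(np.arctan2(-a[0],a[1])))
for n,p,q in(('top',(331.3,177.6),(362.4,197.9)),('side',(300.5,147.5),(333.1,148.6))):
    p=at_z(n,*p,125);q=at_z(n,*q,125);d=q-p; print('pm',p,'drain',q,'yaw',np.degrees(np.arctan2(d[1],d[0]))+135)
th=np.radians(-8); 
for s in(0,180):
  for dz in(120,49):
    a=th+np.radians(s); R=np.array([[np.cos(a),np.sin(a),0],[np.sin(a),-np.cos(a),0],[0,0,-1.]])
    print(s,dz,manip.ik([504.5,287,dz],R),manip.ik([510,-270,dz+90],R))
print(manip.read_tool_rot(),manip.read_force(),manip.read_t())
E
```

```text
125 126.4127128316622 ((560.794921875, -224.84262084960938), (336.3345031738281, 340.0980529785156), 2.5724589824676514)
40 41.414148334460684 ((501.2363586425781, 282.1995849609375), (101.64099884033203, 260.69415283203125), 3.743377447128296)
80 82.06451106450032 ((603.9092407226562, 256.0616760253906), (99.65524291992188, 190.5908966064453), 4.544189929962158)
riser yaw 2.0057128720068893
pm [ 561.1 -211.1  125. ] drain [ 486.7 -295.6  125. ] yaw 3.660843347385935
pm [ 560.5 -223.1  125. ] drain [ 475.6 -284.   125. ] yaw -9.392888426318791
0 120 [  -3.9   26.   -40.7  107.    20.6   54.5 -151.9] [ 20.6  15.1   1.  104.6  -0.3  60.3 -76.2]
0 49 [  -9.9   30.   -33.3  110.    22.3   46.5 -153.2] [ 20.2  19.3   1.7 108.6  -0.7  52.1 -75.9]
180 120 [ 11.6  35.4 -64.2 106.2  36.2  62.   15.3] [ 46.3  17.6 -30.1 103.    9.9  62.   94.7]
180 49 [  9.1  40.8 -61.1 108.9  43.   57.   10.3] [ 45.9  22.  -30.2 107.   13.4  54.5  91.6]
[[ 0.9  0.4 -0. ]
 [ 0.4 -0.9  0. ]
 [ 0.  -0.  -1. ]] [0.5 0.2 0.7] 1.3
```

```bash
cat >> h.py <<'E'
def Rz(deg):
    a=np.radians(deg); return np.array([[np.cos(a),np.sin(a),0],[np.sin(a),-np.cos(a),0],[0,0,-1.]])
np.set_printoptions(precision=1,suppress=True)
E
python3 - <<'E'
from h import *
p=manip.read_ee_pos(); manip.movel([p[0]+60,p[1]+60,340]) 
manip.goto([560,-60,340],Rz(183)); print(manip.read_qpos(),manip.read_t())
for s in (183,3): print(s,manip.ik([504.5,287,200],Rz(s)),manip.ik([504.5,287,48],Rz(s)))
E
```

```text
[ 26.6  10.9 -31.3  94.8   5.8  76.   87.2] 4.3917
183 [ -0.4  21.4 -44.4 102.6  16.7  62.8  42.4] [ -4.4  32.1 -40.6 109.7  27.6  48.3  33.4]
3 [-86.   31.4  69.9 107.3 -32.7  64.9 -90.9] [-82.2  49.8  68.9 114.1 -56.2  59.  -72.6]
```

Run:
```python
from h import *
R=Rz(183)
manip.set_gripper(70); manip.goto([504.5,287,200],R); manip.movel([504.5,287,90],R); f0=np.array(manip.read_force())
hit=manip.movel([504.5,287,48.5],R,feed=40,f_stop=5)
print(hit,manip.read_ee_pos(),np.array(manip.read_force())-f0)
if not hit:
    manip.set_gripper(10,12); print(manip.read_grip_width(),manip.read_grip_force(),manip.read_ee_pos(),np.array(manip.read_force())-f0)
    manip.movel([504.5,287,150],R,feed=80); print(manip.read_grip_width(),np.array(manip.read_force())-f0,manip.read_wrist_torque())
im,d=manip.camera('side'); cv2.imwrite('pics/g.png',cv2.resize(im[180:320,120:320,::-1],None,fx=4,fy=4,interpolation=2)); print(manip.read_t())
```

```text
False [504.7 287.1  48.7] [ 0.4  0.3 -0.3]
23.80663261970833 12.000054270029068 [504.5 286.9  48.5] [-0.5 -0.8  0.4]
23.83124044558597 [-1.   0.9 -2.1] [ 0.1 -0.2  0.1]
10.6833
```

View pics/g.png

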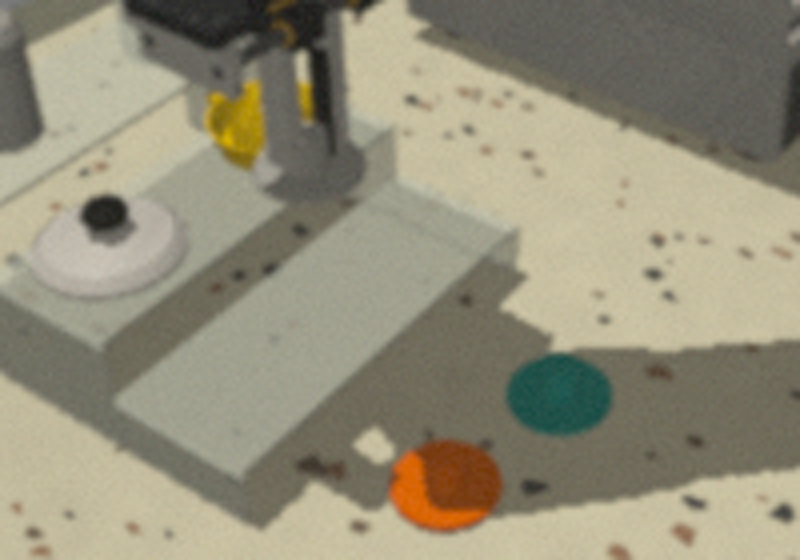

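The cover is held by its knob and level, and the lowest riser is empty. Now I carry it to the plate and set it down about 80 mm inward of the drain.

```bash
python3 - <<'E'
from h import *
R=Rz(183)
manip.movel([504.5,287,330],R,feed=250); manip.goto([545,-100,330],R); 
S=np.array([473.2,-227.5])
manip.goto([*S,230],R); manip.movel([*S,150],R,feed=100); manip.wait(.3); f0=np.array(manip.read_force())
hit=manip.movel([*S,126],R,feed=15,f_stop=3)
print(hit,manip.read_ee_pos(),np.array(manip.read_force())-f0,manip.read_grip_width()); manip.wait(.3)
z=manip.read_ee_pos()[2]; print(z,np.array(manip.read_force())-f0)
manip.set_gripper(34); manip.wait(.2); print('open',np.array(manip.read_force())-f0,manip.read_ee_pos())
im,d=manip.camera('top'); cv2.imwrite('pics/t2.png',cv2.resize(im[110:250,260:420,::-1],None,fx=4,fy=4,interpolation=2))
im,d=manip.camera('side'); cv2.imwrite('pics/s2.png',cv2.resize(im[90:230,220:380,::-1],None,fx=4,fy=4,interpolation=2));print(manip.read_t())
E
python3 -c "
import cv2,numpy as np
cv2.imwrite('pics/c2.png',cv2.resize(np.hstack([cv2.imread('pics/t2.png'),cv2.imread('pics/s2.png')]),(800,350)))"
```

```text
True [ 473.2 -227.5  133.2] [1.2 0.3 4.1] 23.930301853371315
133.1526391176268 [3.2 0.6 7.3]
open [-0.3  1.3  3. ] [ 472.5 -227.4  132.8]
17.0583
```

View pics/c2.png

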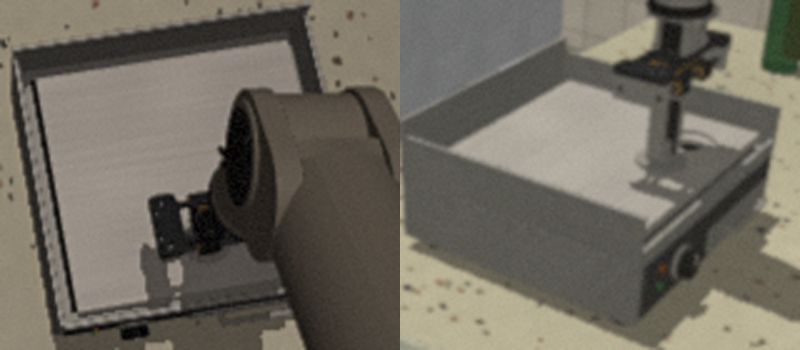

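The cover sits flat on bare plate at about (655,160) in the right half of the crop, with the drain to its right at (695,145). Next I regrip lightly and slide.

```bash
cat >> h.py <<'E'
def slide(x,y,z,feed=30,fs=5):
    h=manip.movel([x,y,z],Rz(183),feed=feed,f_stop=fs); p=manip.read_ee_pos(); print('slide',np.round([x,y,z],1),h,p,np.array(manip.read_force())); return h,p
E
python3 - <<'E'
from h import *
manip.set_gripper(10,8); manip.wait(.2); print(manip.read_grip_width(),manip.read_force(),manip.read_ee_pos())
z=132.6
h=manip.movel([472.8,-227.4,z],Rz(183),feed=10,f_stop=4); print(h,manip.read_ee_pos(),manip.read_force())
h,p=slide(477,-285,z)
if not h: h,p=slide(477.3,-318,z,feed=20)
print(manip.read_t())
E
```

```text
23.74204887347386 [ 0.2 -0.   0. ] [ 472.6 -227.4  132.9]
False [ 472.7 -227.3  132.8] [-3.2  0.6  5.7]
slide [ 477.  -285.   132.6] False [ 477.3 -285.   132.8] [-0.5  3.1  6. ]
slide [ 477.3 -318.   132.6] True [ 476.6 -303.   132. ] [-0.2  0.2 -2.2]
20.8583
```

The support force vanished at (476.6, -303), so the cover has found the seat. I lower it gently.

Run:
```python
from h import *
p=manip.read_ee_pos(); h=manip.movel([p[0],p[1],126],Rz(183),feed=10,f_stop=4); print(h,manip.read_ee_pos(),manip.read_force(),manip.read_grip_width())
```

```text
True [ 476.7 -302.5  127.6] [-0.1 -0.4  3.4] 23.582303325774497
```

The cover dropped 5 mm, so it is on the seat floor. I release it, retreat and check.

Run:
```python
from h import *
R=Rz(183); p=manip.read_ee_pos()
manip.movel([p[0],p[1],128.2],R,feed=10); manip.set_gripper(50); manip.wait(.3); p=manip.read_ee_pos()
manip.movel([p[0],p[1],300],R,feed=100); manip.goto([500,0,340],R)
ims=[]
for n,(u,v) in(('top',(366,200)),('side',(335,148))):
    im,d=manip.camera(n); ims.append(cv2.resize(im[v-25:v+25,u-33:u+33,::-1],None,fx=6,fy=6,interpolation=2))
    f,cx,cy,V=cam(n)
    if n=='top':
        vv,uu=np.mgrid[186:217,352:381];D=d[186:217,352:381]; W=(np.stack([(uu-cx)/f*D,(vv-cy)/f*D,D],-1)-V[:3,3])@V[:3,:3]; print(W[::2,::2,2].round().astype(int))
cv2.imwrite('pics/end.png',np.hstack(ims)); print(manip.read_t())
```

```text
[[127 127 127 129 128 127 131 126 125 129 129 127 127 125 126]
 [127 130 129 126 127 125 126 129 126 123 123 125 127 126 126]
 [124 128 126 127 128 126 121 122 120 127 126 131 126 128 125]
 [128 125 127 126 125 128 128 125 124 129 119 129 128 129 122]
 [126 126 129 128 127 131 126 126 128 128 131 124 129 126 127]
 [123 128 129 128 126 129 126 150 148 150 128 128 120 126 130]
 [126 129 128 125 124 133 151 151 150 152 128 127 124 125 124]
 [126 129 125 126 127 130 151 150 152 149 125 125 126 123 124]
 [129 127 125 129 130 125 138 148 153 151 124 128 123 127 127]
 [126 126 131 126 128 129 126 122 127 127 127 125 121 130 124]
 [122 128 126 125 129 126 123 126 126 124 124 127 120 128 128]
 [130 130 126 128 127 123 128 128 127 126 128 121 127 124 130]
 [130 131 126 125 128 125 127 126 128 128 122 127 130 130 122]
 [767 126 125 128 127 123 125 129 128 129 128 129 125 129 128]
 [776 129 129 125 124 126 129 128 127 126 125 132 130 129 127]
 [778 128 127 130 128 125 126 124 123 126 128 129 126 125 127]]
25.65
```

View pics/end.png

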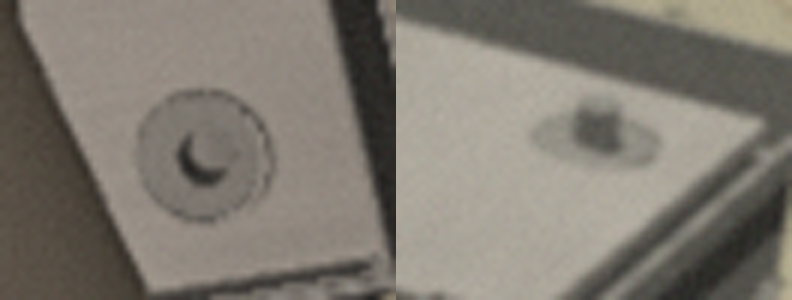

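The disc lies flush in the seat, with a gap all round and its centre at about (205,155) in the crop. Its top is at plate height (about 126) and the knob top is at about 151. I hand in the job.

```bash
python3 -c "
from plant import manip
print(manip.finish_job())"
```

```text
the job is handed in; nothing more can be done
None
```

The drain cover was set down flat beside the drain, slid across until it dropped fully home, and released; the job was handed in at about 26 s, with the highest tool force I read at about 7 N.

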